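# Index the parts carousel and drop its pawl

## Robot

A 6-joint arm with a two-finger parallel gripper is mounted at the origin on the work surface; the furniture and walls round the work are solid. World frame = base frame: x ahead of the robot, y to its left, z up, the work surface at z = 0. Lengths are in m, angles in rad, forces in N, time in s.
With the tool pointing down it reaches from about 0.35 to 0.85 m from the base axis. Payload 8.1 kg.
Tool frame: the origin (TCP) lies at the very end of the fingers, on their centre line; the grasp point (between the pads) lies 19 mm behind it; x points along the fingers, y is the direction in which the jaws open and shut, and the axes are right-handed (so a half turn about x gives the same grasp; the last joint's range is limited). The gripper opens to 93 mm and grips with 3 to 60 N. Pads are 15 mm wide; open, the fingers measure 128 mm over their backs; the gripper's body (75 mm by 188 mm) begins 65 mm behind the grasp point.
Start: joints at [1.095, 0.13, 1.488, -0, 1.523, -0.085], TCP at [0.229, 0.555, 0.219] pointing down, gripper open.
Joint ranges: [-2.96, 2.96], [-0.89, 2.26], [0.02, 2.5], [-1.34, 4.48], [0, 2.73], [-2.66, 2.66]. Speed limits (rad/s): [2.39, 2.39, 2.79, 3.14, 3.14, 3.14].

## Interface

Orientations are given as a rotation vector (axis times angle).
In Python, from plant import * gives the robot as it stands. The module is installed in compiled form; this text tells all that it offers.
- The arm moves only by the tool apply_moves, never from a script. Its argument "series" is a list of rows, each an object with "jaw": the gripper's target within -1 to 1 (shut at 1, half-way at 0, fully open at -1); "linear": the shift along the tool's x, y, z normalised to -1 to 1, where 1 is 0.6 m, a list of three; "roll": the turn about the tool's x normalised to -1 to 1, where 1 is 30 degrees. A call has 1 to 20 rows; each row is the pose to reach, as a shift and turn from the pose measured when the call began, along the tool's axes at that moment; what a row does not reach only later rows make up. A row lasts 1/8 s, in which the tool goes at most 62.5 mm and 10.7 degrees, less where a joint would pass 70% of its speed; a pose out of reach is approached as far as the arm can. A call with a number of a shift or a turn outside -1 to 1 is refused whole. A call with a gripper value outside its range is refused whole. The fingers move at their own pace and stop on an object; "force" is the grip in N (left out, the last holds). Time passes only in rows, so rows that repeat a pose let the fingers close. It gives the time, the measured TCP pose, the force and the opening at its end, in the units of the state.
- read_state(): the state, without advancing time (a new reading comes with each control period).
- read_camera(name): name is "side" or "top" or "wrist"; returns a dict with "pixels" (480x640x3 uint8, blue, green, red), "intrinsics" (3x3 intrinsics, pixels), "rvec" (rotation vector, rad) and "tvec" (3), from world to camera coordinates, as OpenCV has them; the wrist camera has in their place "tool_from_camera" (4x4, takes a point from camera to tool coordinates, whose origin is the TCP and whose axes are the tool frame's). Camera axes: x right, y down, z forward; pixel columns grow to the right and rows downward; lengths in m; the calibration is good to about 2 mm. A picture is of the moment at which its call begins: read the wrist's pose just before it. There is no depth.
- close_job(): hands the job in, once; it reports no verdict.
The state is a dict: "t": time; "q": joint angles; "dq": joint speeds; "joint_torque": joint torques, N m; "tool_pos": TCP position; "orientation": TCP orientation; "force": force on the tool from outside, world axes, zero at the start; "wrist_torque": the same for the moment, N m; "opening": finger opening in m.
Only numpy, scipy, OpenCV 4.12 (cv2) and the standard library are available. Lean on these libraries where they do the work, as an engineer would, in place of code of your own. Each camera call takes 0.05 s, during which the arm holds its last target. There are 200 camera calls.

## Task

Turn the carousel until the slot in front of the fitted grooved roller is close to the pawl, tip the parked drop pawl over onto the rim, and work the carousel gently until the pawl drops fully home in that slot. Then prove that it holds: lean on the carousel for half a second so that the slot bears sideways on the pawl with about 12 newtons (at least 7, and at no time more than 17), and let go. Leave the loose things on the board where they lie.

Things in the scene. Friction and masses are not known exactly. Their poses are not given: they have to be found in the camera images.
- index_mark (a point): Point on the carousel's fixed grey foot at the index line: 90 mm from the turning axis, z = 0.230. Its y axis points level to the turning axis, z is up. On its -y side the dark steel pawl post stands on the foot's tongue, clamped by hand: the pawl's true line lies up to 14 mm to either side of the mark (along the mark's x). That offset is not measured and must be felt.
- axis_point (a point): Point on the carousel's upright turning axis, at the disc's underside (z = 0.218). It stands on a plywood board, laid over a blue crate: the board's top is z = 0.200, its edges are x = 0.265 and 0.685, y = -0.36 and 0.26. The carousel is an aluminium disc, 196 mm across, its top at z = 0.230.
- roller_slot (a point): Middle of the slot in front of the fitted roller, 90 mm from the axis, at the disc's top; turns with the disc. The rim has four such slots, 90 degrees apart, 12 mm wide, 14 mm deep radially, right through the disc. In line with them, fixed: the roller, a large and a small black wheel (55, 47 mm across) and an empty nest.
- roller_top (a point): Centre of the top of the light grey grooved roller (41 mm across) fixed on the carousel, 52 mm from the axis, z = 0.256. Nothing else on the disc but the pegs is higher.
- peg_top (a point): Centre of the top (z = 0.294) of one of four equal upright steel pegs on the disc, 11 mm thick, 64 mm high, 78 mm from the axis, half-way between slots (45 degrees from each); this one is 135 degrees clockwise of the roller's slot, seen from above. Push on these to turn the disc.
- hinge_line (a point): Nominal middle of the pawl's level hinge (along this point's x), 135 mm from the turning axis, z = 0.248; the real one is up to 14 mm aside along x. The post's cheeks reach z = 0.253. The pawl's arm is 48 mm long, 10 mm thick; its nose, 8 mm wide, is 43 mm from the hinge. The seat gives sideways on rubber buffers, 8 N per mm, at most 6 mm.
- handle_park (a point): Nominal middle of the pawl's black cross handle (level bar along this point's x, 48 mm long, 12 mm thick) while parked: 159 mm from the turning axis, z = 0.289, up to 14 mm aside along x. A fixed point: it does not follow the handle. Push the bar towards the axis; at about 1.5 rad the pawl topples over and sinks onto the rim by itself.
- carousel (a joint): Carousel angle, rad: 0 = roller's slot exactly at the mark, positive counter-clockwise seen from above. Starts at 0.6 to 1.4, so it must go clockwise (value falls). No stops or spring; hub friction 0.12 N m; stays where it is left. The pawl finds the slot somewhere from -0.2 to 0.2.
- pawl (a joint): Angle of the drop pawl (0.12 kg), rad: 0 = fully home in a slot, arm level and pointing to the axis; about 0.24 = nose riding on the rim; 1.75 to 1.8 = parked, leaning back from the carousel. It rides the rim with about 1 N and drops by itself when a slot comes under it; pushed hard sideways it may hang on the slot's edge until the push is eased.
- spanner: flat open-ended spanner, 162 mm, lying flat on the left; bystander
- loose_bolt: hex bolt 27 mm high standing on its head; bystander
- tape: roll of black tape, 55 mm across, 19 mm high; bystander
- hex_key: small L-shaped hex key, 83 mm long, lying flat; bystander

How it is judged:
By the outcome, as a careful person would: the job done as asked, in the order asked, and still so for the second after the job is handed in, with the robot touching nothing.
It also fails if it takes over 69 s, if anything falls off the work surface, if the arm or the gripper's body presses on something with over 40 N, if the wrist force passes 120 N, or if a joint passes its speed limit or range.

## Working session

There is one attempt and no reset: what is moved stays moved. The work goes in short steps, Python scripts to look and compute and a tool call to move; the robot and the scene stay as the last step left them, time stands still between calls to the robot, and variables do not carry over. Pictures are saved under pics/ and viewed, about 8 in all and at most 12, crops included, and the job is handed in when it is done.

Besides the shell and the picture viewer there is one more tool, called as name([rows], argument=value, ...), one row to a line, values as JSON. apply_moves: Moves the arm, as the interface text tells. Its arguments: {"type":"object","properties":{"series":{"type":"array"},"force":{"type":"number"}},"required":["series"]}

```bash
mkdir -p pics; cat > h.py <<'E'
from plant import *
import numpy as np, cv2
def grab(name,fn):
    s=read_state(); c=read_camera(name); cv2.imwrite('pics/'+fn,c['pixels'])
    if name=='wrist':
        R=cv2.Rodrigues(np.array(s['orientation'],float))[0]; T=np.eye(4);T[:3,:3]=R;T[:3,3]=s['tool_pos']
        W=T@np.array(c['tool_from_camera']); Rc=W[:3,:3].T; t=-Rc@W[:3,3]
    else:
        Rc=cv2.Rodrigues(np.array(c['rvec'],float))[0]; t=np.array(c['tvec'],float).ravel()
    np.savez('pics/'+fn[:-4]+'.npz',K=np.array(c['intrinsics']),R=Rc,t=t)
def w(fn,u,v,z):
    d=np.load('pics/'+fn[:-4]+'.npz'); r=d['R'].T@np.linalg.inv(d['K'])@[u,v,1]; o=-d['R'].T@d['t']
    return o+r*(z-o[2])/r[2]
def p(fn,X):
    d=np.load('pics/'+fn[:-4]+'.npz'); a=d['K']@(d['R']@np.array(X)+d['t']); return a[:2]/a[2]
def st():
    s=read_state(); print({k:np.round(s[k],4).tolist() for k in('t','q','tool_pos','orientation','force','opening')})
    print(np.round(cv2.Rodrigues(np.array(s['orientation'],float))[0],3).tolist())
E
python3 - <<'E'
from h import *
grab('top','top0.png');grab('side','side0.png');st()
for f in('top0.png','side0.png'):
    d=np.load('pics/'+f[:-4]+'.npz');print(-d['R'].T@d['t'])
E
```

```text
{'t': 0.1, 'q': [1.0946, 0.1311, 1.4892, -0.0, 1.523, -0.0854], 'tool_pos': [0.2283, 0.5543, 0.2177], 'orientation': [0.3053, 1.5494, -0.3078], 'force': [-0.6375, -0.8032, 0.455], 'opening': 0.0931}
[[-0.001, 0.381, 0.925], [-0.001, 0.925, -0.381], [-1.0, -0.002, -0.0]]
[ 0.34172486 -0.05741043  1.42374159]
[ 0.27723217 -1.05001826  0.65504865]
```

View pics/top0.png

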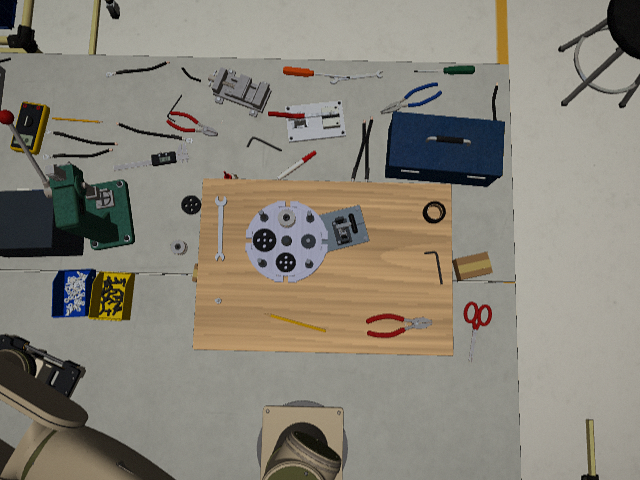

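View pics/side0.png

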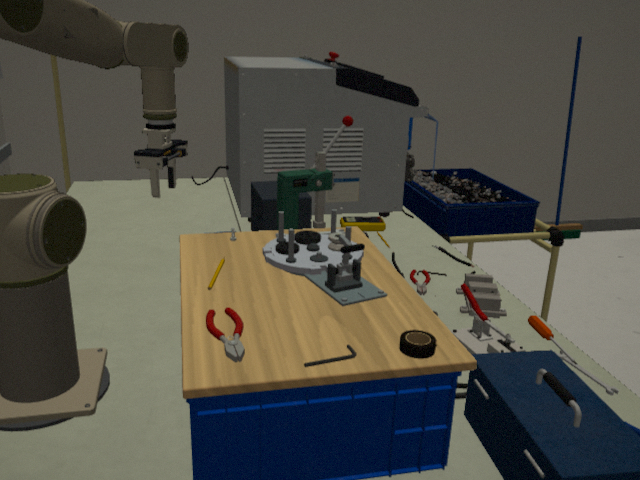

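The top view shows the carousel centred near (287,241), with the roller at (287,217) and the pawl post at about (345,230). The side view shows the pawl parked, its handle at (352,247). Next I'll zoom in on the top view.

```bash
python3 - <<'E'
from h import *
a=cv2.imread('pics/top0.png')[190:295,235:375]
b=cv2.imread('pics/side0.png')[200:310,250:400]
a=cv2.resize(a,(700,525),interpolation=cv2.INTER_CUBIC)
cv2.imwrite('pics/c0.png',a)
for u,v,z in((287,241,.23),(287,217,.256),(345,229,.25),(202,180,.2),(453,180,.2),(453,355,.2)): print(u,v,w('top0.png',u,v,z).round(4))
E
```

```text
287 241 [0.526  0.0402 0.23  ]
287 217 [0.579  0.0401 0.256 ]
345 229 [ 0.5548 -0.0969  0.25  ]
202 180 [0.6791 0.2596 0.2   ]
453 180 [ 0.6942 -0.3652  0.2   ]
453 355 [ 0.267 -0.36   0.2  ]
```

View pics/c0.png

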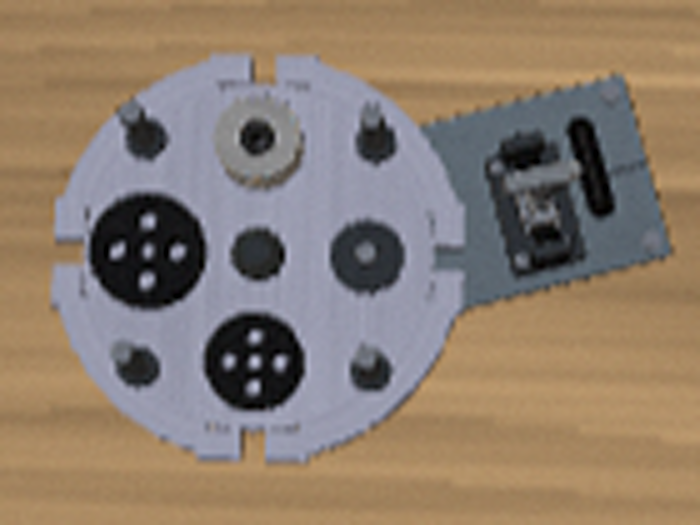

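```bash
python3 - <<'E'
from h import *
f=lambda u,v,z:w('top0.png',235+u/5-.4,190+v/5-.4,z)
c=f(259,254,.23)
def pr(n,q):
    d=q-c; print(n,q.round(4),'r',np.hypot(*d[:2]).round(4),'ang',np.degrees(np.arctan2(d[1],d[0])).round(1))
print(c)
for n,a in dict(slotT=(264,72,.23),slotR=(446,255,.23),slotL=(70,252,.23),slotB=(255,443,.23),line1=(612,173,.204),line2=(648,163,.204),cor1=(620,75,.204),cor2=(670,255,.204),post=(540,205,.253),hand=(590,167,.289),hA=(578,122,.289),hB=(601,212,.289),roller=(258,137,.256),pegTL=(130,110,.294),pegTR=(372,112,.294),pegBL=(122,352,.294),pegBR=(366,355,.294)).items(): pr(n,f(*a))
E
```

```text
[0.52738935 0.04168544 0.23      ]
slotT [0.6163 0.0424 0.23  ] r 0.0889 ang 0.5
slotR [ 0.5291 -0.0475  0.23  ] r 0.0892 ang -88.9
slotL [0.5262 0.1319 0.23  ] r 0.0902 ang 90.8
slotB [0.4371 0.0404 0.23  ] r 0.0903 ang -179.2
line1 [ 0.5758 -0.1276  0.204 ] r 0.1761 ang -74.1
line2 [ 0.5812 -0.1452  0.204 ] r 0.1945 ang -73.9
cor1 [ 0.625  -0.1308  0.204 ] r 0.1982 ang -60.5
cor2 [ 0.5358 -0.1565  0.204 ] r 0.1984 ang -87.6
post [ 0.5503 -0.0913  0.253 ] r 0.1349 ang -80.2
hand [ 0.562  -0.1127  0.289 ] r 0.1582 ang -77.4
hA [ 0.5828 -0.1068  0.289 ] r 0.1585 ang -69.5
hB [ 0.5413 -0.118   0.289 ] r 0.1603 ang -85.0
roller [0.579 0.042 0.256] r 0.0516 ang 0.3
pegTL [0.5824 0.0974 0.294 ] r 0.0783 ang 45.4
pegTR [ 0.5841 -0.0127  0.294 ] r 0.0786 ang -43.8
pegBL [0.4714 0.0963 0.294 ] r 0.0782 ang 135.7
pegBR [ 0.4727 -0.0133  0.294 ] r 0.0775 ang -134.8
```

apply_moves([
  {"jaw": 0.4,"linear": [-0.1,0,0],"roll": -0.2},
  {"jaw": 0.4,"linear": [-0.2,-0.02,0.03],"roll": -0.4},
  {"jaw": 0.4,"linear": [-0.25,-0.06,0.1],"roll": -0.6},
  {"jaw": 0.4,"linear": [-0.25,-0.1,0.18],"roll": -0.8},
  {"jaw": 0.4,"linear": [-0.25,-0.15,0.26],"roll": -1},
  {"jaw": 0.4,"linear": [-0.25,-0.19,0.34],"roll": -1},
  {"jaw": 0.4,"linear": [-0.25,-0.24,0.42],"roll": -1},
  {"jaw": 0.4,"linear": [-0.25,-0.28,0.5],"roll": -1},
  {"jaw": 0.4,"linear": [-0.25,-0.33,0.58],"roll": -1},
  {"jaw": 0.4,"linear": [-0.25,-0.37,0.66],"roll": -1},
  {"jaw": 0.4,"linear": [-0.25,-0.42,0.74],"roll": -1},
  {"jaw": 0.4,"linear": [-0.25,-0.46,0.8],"roll": -1},
  {"jaw": 0.4,"linear": [-0.25,-0.48,0.836],"roll": -1},
  {"jaw": 0.4,"linear": [-0.25,-0.48,0.836],"roll": -1},
  {"jaw": 0.4,"linear": [-0.25,-0.48,0.836],"roll": -1},
])

```text
t: 1.98
tool_pos: [0.5821, 0.0982, 0.3681]
orientation: [-0.106, 1.569, 0.104]
force: [0.4, 0.2, -0.5]
opening: 0.0276
```

```bash
python3 - <<'E'
from h import *
grab('wrist','w1.png');st()
print(p('w1.png',(.5824,.0974,.294)),p('w1.png',(.5274,.0417,.23)))
E
```

```text
{'t': 2.025, 'q': [0.0814, 0.0946, 1.2571, -0.001, 1.7908, -1.6238], 'tool_pos': [0.582, 0.0985, 0.3682], 'orientation': [-0.1062, 1.5691, 0.1047], 'force': [-0.1616, 0.8017, -0.3339], 'opening': 0.028}
[[-0.001, -0.134, 0.991], [-0.001, 0.991, 0.134], [-1.0, -0.001, -0.001]]
[313.98689088 247.20120238] [251.14129447 142.56698251]
```

View pics/w1.png

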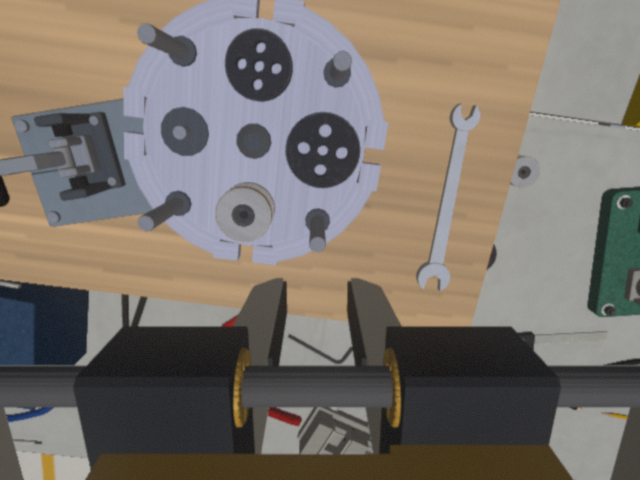

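```bash
python3 - <<'E'
from h import *
s=read_state();R=cv2.Rodrigues(np.array(s['orientation'],float))[0];P=np.array(s['tool_pos'])
c=np.array([.5274,.0417])
for a in [45,39,33,27,21,15,9,3,-3,-9,-15,-21,-27,-31]:
    r=np.radians(a);q=np.r_[c+.078*np.array([np.cos(r),np.sin(r)]),.266]
    print(a,(R.T@(q-P)/.6).round(4).tolist())
E
```

```text
45 [0.1704, -0.0027, 0.0007]
39 [0.1704, -0.0139, 0.0084]
33 [0.1704, -0.0259, 0.0148]
27 [0.1704, -0.0385, 0.02]
21 [0.1704, -0.0516, 0.0238]
15 [0.1704, -0.0649, 0.0263]
9 [0.1705, -0.0785, 0.0273]
3 [0.1705, -0.0921, 0.0269]
-3 [0.1705, -0.1056, 0.0251]
-9 [0.1705, -0.1188, 0.0218]
-15 [0.1705, -0.1316, 0.0172]
-21 [0.1705, -0.1439, 0.0113]
-27 [0.1705, -0.1555, 0.0042]
-31 [0.1706, -0.1627, -0.0012]
```

The wrist view shows the hub at (253,140) and the peg top at (318,246), both within 4 px of where I predicted. I'll lower the open jaws over that peg like a fork and sweep it clockwise.

apply_moves([
  {"jaw": 0.4,"linear": [0.05,-0.001,0.0],"roll": 0},
  {"jaw": 0.4,"linear": [0.11,-0.001,0.0],"roll": 0},
  {"jaw": 0.4,"linear": [0.17,-0.002,0.0],"roll": 0},
  {"jaw": 0.4,"linear": [0.17,-0.014,0.008],"roll": 0.08},
  {"jaw": 0.4,"linear": [0.17,-0.026,0.015],"roll": 0.16},
  {"jaw": 0.4,"linear": [0.17,-0.0385,0.02],"roll": 0.24},
  {"jaw": 0.4,"linear": [0.17,-0.0515,0.024],"roll": 0.32},
  {"jaw": 0.4,"linear": [0.17,-0.065,0.026],"roll": 0.4},
  {"jaw": 0.4,"linear": [0.17,-0.0785,0.027],"roll": 0.5},
  {"jaw": 0.4,"linear": [0.17,-0.092,0.027],"roll": 0.6},
  {"jaw": 0.4,"linear": [0.17,-0.1055,0.025],"roll": 0.7},
  {"jaw": 0.4,"linear": [0.17,-0.119,0.022],"roll": 0.8},
  {"jaw": 0.4,"linear": [0.17,-0.1315,0.017],"roll": 0.9},
  {"jaw": 0.4,"linear": [0.17,-0.144,0.011],"roll": 1},
  {"jaw": 0.4,"linear": [0.17,-0.1555,0.004],"roll": 1},
  {"jaw": 0.4,"linear": [0.17,-0.162,-0.001],"roll": 1},
  {"jaw": 0.4,"linear": [0.17,-0.162,-0.001],"roll": 1},
])

```text
t: 4.15
tool_pos: [0.5941, 0.0014, 0.2667]
orientation: [0.304, 1.55, -0.307]
force: [-0.7, -0.2, -0.6]
opening: 0.0281
```

```bash
python3 - <<'E'
from h import *
grab('top','top2.png');grab('wrist','w2.png');st()
c=(.5274,.0417,.23);f='w2.png'
print(p(f,c))
cv2.imwrite('pics/w2c.png',cv2.imread('pics/w2.png'))
E
```

```text
{'t': 4.25, 'q': [-0.0823, 0.1009, 1.4339, -0.0013, 1.6081, -1.2638], 'tool_pos': [0.5941, 0.0019, 0.2662], 'orientation': [0.3043, 1.5503, -0.3066], 'force': [1.1324, -1.0032, -0.6536], 'opening': 0.0277}
[[-0.001, 0.38, 0.925], [-0.001, 0.925, -0.38], [-1.0, -0.002, -0.001]]
[339.25613308 124.72464218]
```

View pics/w2.png

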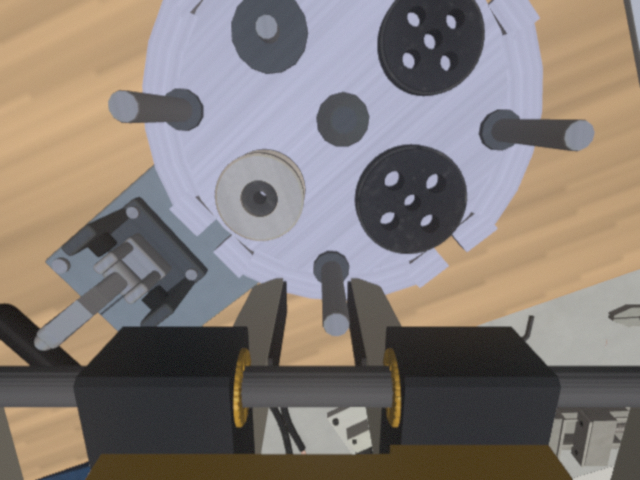

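```bash
python3 - <<'E'
from h import *
c=w('w2.png',343,120,.236);c[2]=.23;print(c)
c=(c+np.array([.5274,.0417,.23]))/2
for n,u,v,z in(('roller',260,197,.256),('slot',222,233,.23),('hinge',132,265,.25),('armtip',48,337,.295),('peg',336,322,.294)):
    q=w('w2.png',u,v,z);d=q-c;a=np.degrees(np.arctan2(d[1],d[0]));r=np.hypot(*d[:2]);print(n,q.round(4),r.round(4),a.round(1),'offset mm',(1000*r*np.sin(np.radians(a+74))).round(1))
b=cv2.imread('pics/top2.png')[190:295,235:375]
cv2.imwrite('pics/c2.png',cv2.resize(b,(700,525),interpolation=cv2.INTER_CUBIC))
E
```

```text
[0.5258193  0.04390402 0.23      ]
roller [ 0.5422 -0.0044  0.256 ] 0.0497 -71.7 offset mm 2.0
slot [ 0.5557 -0.0371  0.23  ] 0.085 -70.0 offset mm 5.9
hinge [ 0.55   -0.0789  0.25  ] 0.1239 -79.1 offset mm -11.0
armtip [ 0.5566 -0.0974  0.295 ] 0.1434 -77.9 offset mm -9.9
peg [0.5942 0.0105 0.294 ] 0.0749 -25.6 offset mm 56.1
```

The wrist view shows the roller at (260,197), its slot near (222,233) at -70.7°, and the hinge near (132,265). The pawl lies about 10 mm clockwise of the mark, so the slot should end near -80°. I'll nudge it a few mm closer, lift off, and go behind the handle.

apply_moves([
  {"jaw": 0.4,"linear": [0,-0.005,-0.001],"roll": 0},
  {"jaw": 0.4,"linear": [0,-0.009,-0.002],"roll": 0},
  {"jaw": 0.4,"linear": [0,-0.009,-0.002],"roll": 0},
  {"jaw": 0.4,"linear": [0,0.0,0],"roll": 0},
  {"jaw": 0.4,"linear": [-0.08,0.0,0],"roll": 0},
  {"jaw": 0.4,"linear": [-0.16,0.0,0],"roll": 0},
  {"jaw": 1,"linear": [-0.18,-0.05,0.012],"roll": -0.25},
  {"jaw": 1,"linear": [-0.18,-0.11,0.03],"roll": -0.5},
  {"jaw": 1,"linear": [-0.18,-0.17,0.045],"roll": -0.75},
  {"jaw": 1,"linear": [-0.18,-0.23,0.06],"roll": -1},
  {"jaw": 1,"linear": [-0.18,-0.25,0.064],"roll": -1},
  {"jaw": 1,"linear": [-0.12,-0.25,0.064],"roll": -1},
  {"jaw": 1,"linear": [-0.06,-0.25,0.064],"roll": -1},
  {"jaw": 1,"linear": [-0.016,-0.25,0.064],"roll": -1},
  {"jaw": 1,"linear": [-0.016,-0.25,0.064],"roll": -1},
])

```text
t: 6.12
tool_pos: [0.5716, -0.1502, 0.2733]
orientation: [-0.104, 1.574, 0.106]
force: [-0.8, 0.1, -0.2]
opening: 0.0
```

```bash
python3 - <<'E'
from h import *
grab('wrist','w3.png');grab('side','s3.png');st()
a=cv2.imread('pics/w3.png');b=cv2.imread('pics/s3.png')[160:310,240:420]
cv2.imwrite('pics/c3.png',np.hstack([cv2.resize(a,(440,330)),cv2.resize(b,(360,300))[:, :, :] if 0 else cv2.resize(b,(360,330))]))
E
```

```text
{'t': 6.225, 'q': [-0.3431, 0.0939, 1.4218, -0.0014, 1.6262, -2.0477], 'tool_pos': [0.5731, -0.151, 0.2771], 'orientation': [-0.106, 1.5691, 0.1041], 'force': [0.0687, 0.544, 0.5832], 'opening': 0.0003}
[[-0.001, -0.133, 0.991], [-0.001, 0.991, 0.133], [-1.0, -0.001, -0.001]]
```

View pics/c3.png

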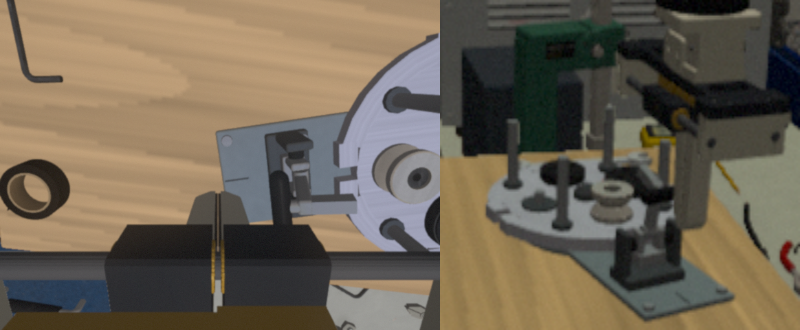

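The fingers stand behind the handle bar, clear of everything. Now I'll tip the pawl.

apply_moves([
  {"jaw": 1,"linear": [0,0.012,-0.002],"roll": 0},
  {"jaw": 1,"linear": [0,0.02,-0.003],"roll": 0},
  {"jaw": 1,"linear": [0,0.026,-0.004],"roll": 0},
  {"jaw": 1,"linear": [0,0.032,-0.005],"roll": 0},
  {"jaw": 1,"linear": [0,0.038,-0.006],"roll": 0},
  {"jaw": 1,"linear": [0,0.044,-0.0065],"roll": 0},
  {"jaw": 1,"linear": [0,0.05,-0.0075],"roll": 0},
  {"jaw": 1,"linear": [0,0.055,-0.008],"roll": 0},
  {"jaw": 1,"linear": [0,0.058,-0.0085],"roll": 0},
])

```text
t: 7.35
tool_pos: [0.5633, -0.1168, 0.2769]
orientation: [-0.106, 1.569, 0.104]
force: [-0.0, 0.0, 0.8]
opening: 0.0005
```

```bash
python3 - <<'E'
from h import *
grab('wrist','w4.png');grab('side','s4.png');st()
a=cv2.imread('pics/w4.png');b=cv2.imread('pics/s4.png')[160:310,240:420]
cv2.imwrite('pics/c4.png',np.hstack([cv2.resize(a,(440,330)),cv2.resize(b,(360,330))]))
E
```

```text
{'t': 7.45, 'q': [-0.2929, 0.0472, 1.471, -0.0013, 1.6241, -1.9977], 'tool_pos': [0.5633, -0.1169, 0.2769], 'orientation': [-0.1059, 1.5693, 0.1044], 'force': [0.6345, 0.0289, -1.0013], 'opening': 0.0004}
[[-0.001, -0.134, 0.991], [-0.001, 0.991, 0.134], [-1.0, -0.001, -0.001]]
```

View pics/c4.png

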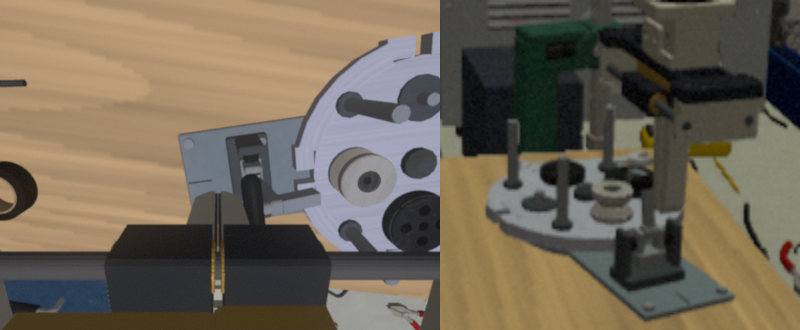

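The pawl is leaning in against the finger, now close to vertical (handle at (250,200), left half) but hasn't toppled. I'll push further.

apply_moves([
  {"jaw": 1,"linear": [0,0.006,-0.001],"roll": 0},
  {"jaw": 1,"linear": [0,0.012,-0.002],"roll": 0},
  {"jaw": 1,"linear": [0,0.018,-0.003],"roll": 0},
  {"jaw": 1,"linear": [0,0.024,-0.0035],"roll": 0},
  {"jaw": 1,"linear": [0,0.024,-0.0035],"roll": 0},
  {"jaw": 1,"linear": [0,0.024,-0.0035],"roll": 0},
])

```text
t: 8.2
tool_pos: [0.5593, -0.1029, 0.2769]
orientation: [-0.106, 1.569, 0.105]
force: [-0.4, 0.6, -0.4]
opening: 0.0004
```

```bash
python3 - <<'E'
from h import *
grab('wrist','w5.png');grab('side','s5.png');st()
a=cv2.imread('pics/w5.png');b=cv2.imread('pics/s5.png')[160:310,240:420]
cv2.imwrite('pics/c5.png',np.hstack([cv2.resize(a,(440,330)),cv2.resize(b,(360,330))]))
E
```

```text
{'t': 8.3, 'q': [-0.2714, 0.0294, 1.4893, -0.0013, 1.6236, -1.9761], 'tool_pos': [0.5593, -0.103, 0.2769], 'orientation': [-0.1059, 1.5694, 0.1044], 'force': [0.2123, 0.0007, 0.0807], 'opening': 0.0005}
[[-0.001, -0.133, 0.991], [-0.001, 0.991, 0.133], [-1.0, -0.001, -0.001]]
```

View pics/c5.png

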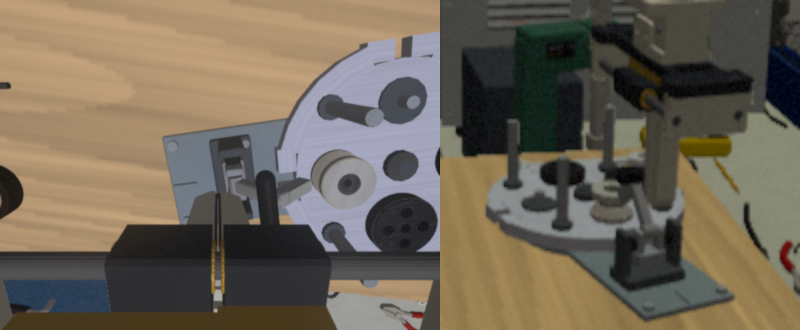

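The pawl has toppled and is sinking towards the rim (arm at (285,190), left half), clear of the finger. I'll back off, lift, and fork the same peg again.

apply_moves([
  {"jaw": 1,"linear": [0,-0.02,0],"roll": 0},
  {"jaw": 1,"linear": [-0.08,-0.02,0],"roll": 0},
  {"jaw": 1,"linear": [-0.15,-0.02,0],"roll": 0},
  {"jaw": 0.5,"linear": [-0.15,0.04,0.02],"roll": 0.3},
  {"jaw": 0.5,"linear": [-0.15,0.1,0.05],"roll": 0.6},
  {"jaw": 0.5,"linear": [-0.15,0.15,0.07],"roll": 0.9},
  {"jaw": 0.5,"linear": [-0.15,0.169,0.082],"roll": 1},
  {"jaw": 0.5,"linear": [-0.15,0.169,0.082],"roll": 1},
  {"jaw": 0.5,"linear": [-0.15,0.169,0.082],"roll": 1},
])

```text
t: 9.43
tool_pos: [0.5946, 0.0032, 0.3666]
orientation: [0.304, 1.55, -0.307]
force: [0.5, 1.2, -0.3]
opening: 0.0231
```

```bash
python3 - <<'E'
from h import *
grab('wrist','w6.png');st()
E
```

```text
{'t': 9.475, 'q': [-0.0801, 0.1061, 1.2476, -0.0015, 1.7889, -1.2616], 'tool_pos': [0.5945, 0.0031, 0.3667], 'orientation': [0.3045, 1.5499, -0.3069], 'force': [-0.1017, -0.9439, -0.0292], 'opening': 0.0232}
[[-0.001, 0.38, 0.925], [-0.001, 0.925, -0.38], [-1.0, -0.002, -0.001]]
```

View pics/w6.png

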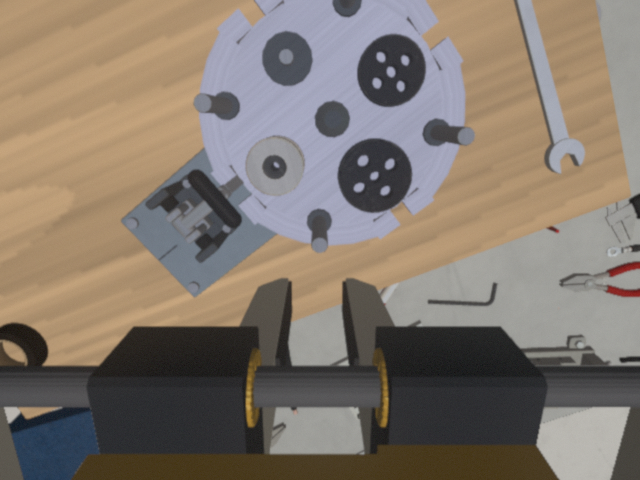

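The pawl lies on the rim with its handle at (215,198). The peg top is at (320,244) and the roller at (275,166).

```bash
python3 - <<'E'
from h import *
f='w6.png';c=np.array([.527,.0425,.23])
print(p(f,c),p(f,(.5948,.004,.294)))
for n,u,v,z in(('peg',320,244,.294),('roller',275,166,.256),('handride',215,198,.273),('handhome',215,198,.263),('hub',332,119,.236)):
    q=w(f,u,v,z);d=q-c;a=np.degrees(np.arctan2(d[1],d[0]));r=np.hypot(*d[:2]);print(n,q.round(4),r.round(4),a.round(1),'along',(1000*r*np.cos(np.radians(a+74))).round(1),'offset mm',(1000*r*np.sin(np.radians(a+74))).round(1))
E
```

```text
[330.72730796 121.31629555] [317.3329011 247.9351035]
peg [0.593  0.0066 0.294 ] 0.0751 -28.6 along 52.7 offset mm 53.5
roller [ 0.5395 -0.0054  0.256 ] 0.0495 -75.3 along 49.5 offset mm -1.1
handride [ 0.5425 -0.0489  0.273 ] 0.0927 -80.4 along 92.2 offset mm -10.3
handhome [ 0.5434 -0.0521  0.263 ] 0.0961 -80.2 along 95.5 offset mm -10.3
hub [0.5257 0.0438 0.236 ] 0.0018 134.8 along -1.6 offset mm -0.9
```

apply_moves([
  {"jaw": 0.5,"linear": [0.05,0.002,0],"roll": 0.2},
  {"jaw": 0.5,"linear": [0.11,0.002,0],"roll": 0.35},
  {"jaw": 0.5,"linear": [0.167,0.002,0],"roll": 0.35},
  {"jaw": 0.5,"linear": [0.167,0.002,0],"roll": 0.35},
  {"jaw": 0.5,"linear": [0.167,0.002,0],"roll": 0.35},
  {"jaw": 0.5,"linear": [0.167,0.002,0],"roll": 0.35},
])

```text
t: 10.22
tool_pos: [0.5959, 0.0038, 0.269]
orientation: [0.448, 1.521, -0.449]
force: [-0.1, 1.4, -0.4]
opening: 0.023
```

apply_moves([
  {"jaw": 0.5,"linear": [0,-0.003,0],"roll": 0},
  {"jaw": 0.5,"linear": [0,-0.006,0],"roll": 0},
  {"jaw": 0.5,"linear": [0,-0.009,0],"roll": 0},
  {"jaw": 0.5,"linear": [0,-0.011,0],"roll": 0},
  {"jaw": 0.5,"linear": [0,-0.013,0],"roll": 0},
  {"jaw": 0.5,"linear": [0,-0.013,0],"roll": 0},
])

```text
t: 10.98
tool_pos: [0.5919, -0.0028, 0.2691]
orientation: [0.448, 1.52, -0.449]
force: [1.9, -0.4, 0.4]
opening: 0.0234
```

```bash
python3 - <<'E'
from h import *
st()
E
```

```text
{'t': 10.975, 'q': [-0.0905, 0.0898, 1.4405, -0.0014, 1.6082, -1.0883], 'tool_pos': [0.5919, -0.0028, 0.2691], 'orientation': [0.4481, 1.5205, -0.4493], 'force': [1.9036, -0.3521, 0.4264], 'opening': 0.0234}
[[0.003, 0.542, 0.84], [-0.002, 0.84, -0.542], [-1.0, 0.0, 0.003]]
```

apply_moves([
  {"jaw": 0.5,"linear": [0,-0.0017,0],"roll": 0},
  {"jaw": 0.5,"linear": [0,-0.0033,0],"roll": 0},
  {"jaw": 0.5,"linear": [0,-0.005,0],"roll": 0},
  {"jaw": 0.5,"linear": [0,-0.0067,0],"roll": 0},
  {"jaw": 0.5,"linear": [0,-0.0067,0],"roll": 0},
])

```text
t: 11.6
tool_pos: [0.5894, -0.0064, 0.269]
orientation: [0.448, 1.521, -0.45]
force: [-0.1, 0.8, -0.5]
opening: 0.0235
```

apply_moves([
  {"jaw": 0.5,"linear": [0,-0.0017,0],"roll": 0},
  {"jaw": 0.5,"linear": [0,-0.0033,0],"roll": 0},
  {"jaw": 0.5,"linear": [0,-0.0033,0],"roll": 0},
])

```text
t: 11.98
tool_pos: [0.5882, -0.0082, 0.269]
orientation: [0.448, 1.521, -0.45]
force: [0.5, -0.0, -0.4]
opening: 0.0235
```

apply_moves([
  {"jaw": 0.5,"linear": [0,-0.0017,0],"roll": 0},
  {"jaw": 0.5,"linear": [0,-0.0017,0],"roll": 0},
  {"jaw": 0.5,"linear": [0,-0.0017,0],"roll": 0},
])

```text
t: 12.35
tool_pos: [0.5877, -0.0089, 0.269]
orientation: [0.448, 1.521, -0.45]
force: [2.1, 2.1, -0.4]
opening: 0.0237
```

```bash
python3 - <<'E'
from h import *
grab('wrist','w7.png');grab('side','s7.png');st()
b=cv2.imread('pics/s7.png')[160:310,240:420];a=cv2.imread('pics/w7.png')
cv2.imwrite('pics/c7.png',np.hstack([cv2.resize(a,(440,330)),cv2.resize(b,(360,330))]))
E
```

```text
{'t': 12.45, 'q': [-0.1013, 0.0794, 1.4517, -0.0015, 1.6081, -1.0991], 'tool_pos': [0.5877, -0.0089, 0.269], 'orientation': [0.448, 1.5211, -0.4497], 'force': [2.4289, 3.1711, 0.007], 'opening': 0.0235}
[[0.002, 0.542, 0.84], [-0.002, 0.84, -0.542], [-1.0, -0.0, 0.003]]
```

View pics/c7.png

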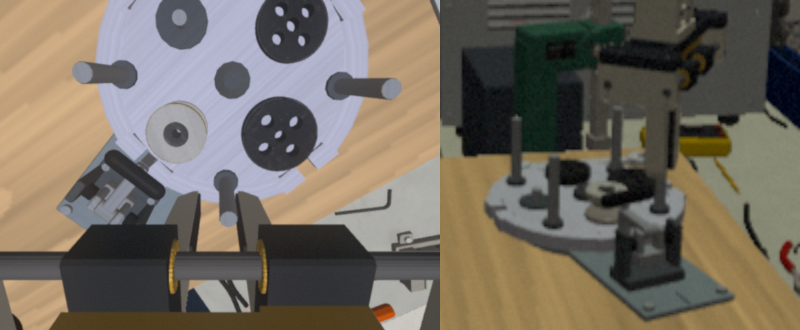

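The fork is just loading the peg (about 4 N), with the peg top at full-image (332,320) and the handle at about (195,253). I'll check the geometry and then step on.

```bash
python3 - <<'E'
from h import *
f='w7.png';c=np.array([.527,.0425,.23])
k=640/440;kv=480/330
for n,u,v,z in(('peg',228*k,220*kv,.294),('roller',176*k,133*kv,.256),('handride',135*k,174*kv,.273),('handhome',135*k,174*kv,.263),('hub',232*k,79*kv,.236)):
    q=w(f,u,v,z);d=q-c;a=np.degrees(np.arctan2(d[1],d[0]));r=np.hypot(*d[:2]);print(n,q.round(4),r.round(4),a.round(1),'along',(1000*r*np.cos(np.radians(a+74))).round(1),'offset mm',(1000*r*np.sin(np.radians(a+74))).round(1))
E
```

```text
peg [ 0.5887 -0.0019  0.294 ] 0.076 -35.8 along 59.7 offset mm 47.1
roller [ 0.5333 -0.0066  0.256 ] 0.0495 -82.7 along 48.9 offset mm -7.5
handride [ 0.5394 -0.0397  0.273 ] 0.0832 -81.4 along 82.5 offset mm -10.7
handhome [ 0.5406 -0.0444  0.263 ] 0.088 -81.1 along 87.3 offset mm -10.8
hub [0.5248 0.0441 0.236 ] 0.0027 142.7 along -2.2 offset mm -1.6
```

apply_moves([
  {"jaw": 0.5,"linear": [0,-0.0008,0],"roll": 0},
  {"jaw": 0.5,"linear": [0,-0.0008,0],"roll": 0},
])

```text
t: 12.7
tool_pos: [0.5876, -0.009, 0.269]
orientation: [0.448, 1.521, -0.449]
force: [4.2, 3.7, -0.4]
opening: 0.0232
```

Taking the pawl as home puts the handle at 89 mm, where 90 mm is expected. Taking it as riding gives 82 mm against 95 mm, so it appears to have dropped. I'll ease the push and check closely.

apply_moves([
  {"jaw": 0.5,"linear": [0,0.005,0],"roll": 0},
  {"jaw": 0.5,"linear": [0,0.005,0],"roll": 0},
  {"jaw": 0.5,"linear": [0,0.005,0],"roll": 0},
  {"jaw": 0.5,"linear": [0,0.005,0],"roll": 0},
])

```text
t: 13.2
tool_pos: [0.5891, -0.0066, 0.269]
orientation: [0.448, 1.521, -0.449]
force: [0.3, -0.3, 0.3]
opening: 0.0231
```

```bash
python3 - <<'E'
from h import *
grab('wrist','w8.png');grab('side','s8.png');st()
a=cv2.imread('pics/w8.png')[180:350,80:290];b=cv2.imread('pics/s8.png')[220:310,290:400]
cv2.imwrite('pics/c8.png',np.hstack([cv2.resize(a,(420,340),interpolation=2),cv2.resize(b,(380,340),interpolation=2)]))
# predicted handle ends, home / ride, in both images
c=np.array([.5265,.0432]);o=np.radians(-74);rd=np.array([np.cos(o),np.sin(o)]);t=np.array([-rd[1],rd[0]])
for n,g in(('home',0),('half',.12),('ride',.24)):
    h=c+rd*(.135-.0473*np.cos(g+.32))+t*-.0103; z=.248+.0473*np.sin(g+.32)
    for s in(-.024,.024):
        X=np.r_[h+t*s,z];u=p('w8.png',X);v=p('s8.png',X)
        print(n,s,((u-[80,180])*2).round(),((v-[290,220])*[380/110,340/90]).round())
E
```

```text
{'t': 13.3, 'q': [-0.0974, 0.0831, 1.4478, -0.0011, 1.608, -1.0952], 'tool_pos': [0.5892, -0.0065, 0.269], 'orientation': [0.4483, 1.5209, -0.4492], 'force': [0.0056, 0.2844, 0.3929], 'opening': 0.0236}
[[0.003, 0.542, 0.84], [-0.001, 0.84, -0.542], [-1.0, 0.0, 0.003]]
home -0.024 [131.  87.] [105. 116.]
home 0.024 [299. 215.] [183. 101.]
half -0.024 [115. 101.] [107. 107.]
half 0.024 [289. 231.] [185.  93.]
ride -0.024 [ 98. 116.] [110.  99.]
ride 0.024 [277. 249.] [188.  85.]
```

View pics/c8.png

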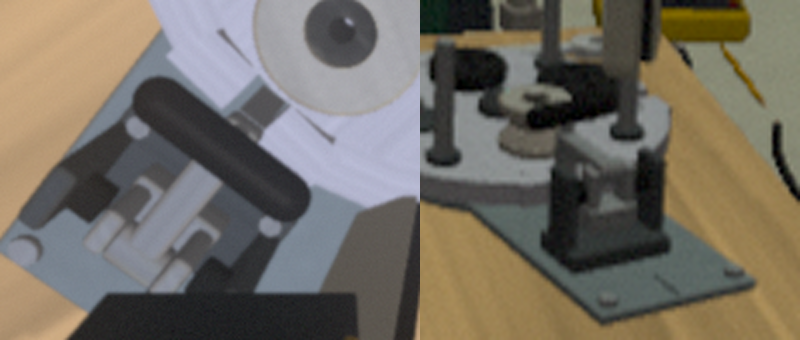

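The handle ends are at (133,85) and (308,212), which match the home prediction of (131,87) and (299,215). The nose sits in the slot, so the pawl is home. Now I'll lean gently, increasing to about 15 N at the peg, which gives about 12 N at the pawl.

apply_moves([
  {"jaw": 0.5,"linear": [0,-0.003,0],"roll": 0},
  {"jaw": 0.5,"linear": [0,-0.0045,0],"roll": 0},
  {"jaw": 0.5,"linear": [0,-0.0058,0],"roll": 0},
  {"jaw": 0.5,"linear": [0,-0.0066,0],"roll": 0},
  {"jaw": 0.5,"linear": [0,-0.0073,0],"roll": 0},
  {"jaw": 0.5,"linear": [0,-0.0073,0],"roll": 0},
])

```text
t: 14.05
tool_pos: [0.5875, -0.0093, 0.269]
orientation: [0.449, 1.52, -0.447]
force: [5.6, 4.4, -2.6]
opening: 0.0238
```

```bash
python3 - <<'E'
from h import *
st()
E
```

```text
{'t': 14.05, 'q': [-0.1033, 0.077, 1.4543, 0.0005, 1.6064, -1.1019], 'tool_pos': [0.5875, -0.0093, 0.269], 'orientation': [0.449, 1.5201, -0.4471], 'force': [5.5968, 4.4067, -2.5639], 'opening': 0.0238}
[[0.004, 0.541, 0.841], [0.0, 0.841, -0.541], [-1.0, 0.002, 0.003]]
```

apply_moves([
  {"jaw": 0.5,"linear": [0,-0.0025,0],"roll": 0},
  {"jaw": 0.5,"linear": [0,-0.0032,0],"roll": 0},
  {"jaw": 0.5,"linear": [0,-0.0037,0],"roll": 0},
  {"jaw": 0.5,"linear": [0,-0.0037,0],"roll": 0},
])

```text
t: 14.55
tool_pos: [0.5873, -0.0096, 0.269]
orientation: [0.45, 1.519, -0.444]
force: [7.0, 7.2, -2.4]
opening: 0.0234
```

apply_moves([
  {"jaw": 0.5,"linear": [0,-0.0039,0],"roll": 0},
  {"jaw": 0.5,"linear": [0,-0.0049,0],"roll": 0},
  {"jaw": 0.5,"linear": [0,-0.0057,0],"roll": 0},
  {"jaw": 0.5,"linear": [0,-0.0057,0],"roll": 0},
])

```text
t: 15.05
tool_pos: [0.5869, -0.0101, 0.2689]
orientation: [0.452, 1.517, -0.439]
force: [10.7, 10.5, -4.6]
opening: 0.0235
```

About 14.6 N at the peg, so about 11.3 N at the pawl. I'll hold this.

apply_moves([
  {"jaw": 0.5,"linear": [0,-0.0047,0],"roll": 0},
  {"jaw": 0.5,"linear": [0,-0.0047,0],"roll": 0},
  {"jaw": 0.5,"linear": [0,-0.0047,0],"roll": 0},
  {"jaw": 0.5,"linear": [0,-0.0047,0],"roll": 0},
  {"jaw": 0.5,"linear": [0,-0.0047,0],"roll": 0},
  {"jaw": 0.5,"linear": [0,-0.0047,0],"roll": 0},
])

```text
t: 15.8
tool_pos: [0.587, -0.0101, 0.2689]
orientation: [0.454, 1.515, -0.433]
force: [10.5, 11.0, -4.4]
opening: 0.0234
```

It held steady at about 14.9 N for 0.75 s. Now I'll let go and lift clear.

apply_moves([
  {"jaw": 0.5,"linear": [0,0.001,0],"roll": 0},
  {"jaw": 0.5,"linear": [0,0.005,0],"roll": 0},
  {"jaw": 0.5,"linear": [0,0.01,0],"roll": 0},
  {"jaw": 0.5,"linear": [0,0.01,0],"roll": 0},
  {"jaw": 0.5,"linear": [-0.06,0.01,0],"roll": 0},
  {"jaw": 0.5,"linear": [-0.14,0.01,0],"roll": 0},
  {"jaw": 0.5,"linear": [-0.2,0.01,0],"roll": 0},
  {"jaw": 0.5,"linear": [-0.2,0.01,0],"roll": 0},
])

```text
t: 16.8
tool_pos: [0.5897, -0.0065, 0.3934]
orientation: [0.454, 1.508, -0.432]
force: [0.8, -0.4, 0.6]
opening: 0.023
```

```bash
python3 - <<'E'
from h import *
grab('wrist','w9.png');st()
c=np.array([.5265,.0432]);o=np.radians(-74);rd=np.array([np.cos(o),np.sin(o)]);t=np.array([-rd[1],rd[0]])
for n,g in(('home',0),('ride',.24)):
    h=c+rd*(.135-.0473*np.cos(g+.32))+t*-.0103; z=.248+.0473*np.sin(g+.32)
    for s in(-.024,.024): print(n,p('w9.png',np.r_[h+t*s,z]).round())
E
```

```text
{'t': 16.85, 'q': [-0.1048, 0.0816, 1.2303, 0.011, 1.8142, -1.1055], 'tool_pos': [0.5892, -0.0065, 0.3907], 'orientation': [0.4542, 1.5113, -0.4332], 'force': [0.1215, -0.6663, -0.9448], 'opening': 0.0231}
[[0.016, 0.537, 0.843], [0.009, 0.843, -0.537], [-1.0, 0.016, 0.009]]
home [210. 178.]
home [260. 218.]
ride [203. 185.]
ride [254. 227.]
```

View pics/w9.png

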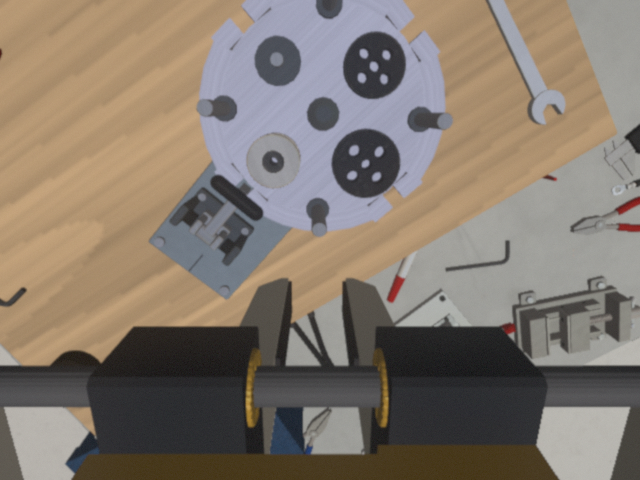

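The handle spans (212,180) to (262,216), which matches home, and the arm is clear. I'll hand it in.

```bash
python3 -c "
from plant import *
print(close_job())"
```

```text
the job is handed in; nothing more can be done
None
```

The job is handed in, at about 17 s of the 69 s allowed: the pawl is home in the roller's slot and held when I leaned on it.

- **Turning and tipping:** I forked a peg between the open jaws and swept the carousel about 75° clockwise, to a few millimetres short of the pawl. I then pushed the parked handle over; the first push of about 34 mm was not enough, so a second was needed. The pawl toppled onto the rim by itself.
- **Seating:** I crept the carousel on until the pawl dropped. The pawl's line turned out to be about 10 mm clockwise of the mark.
- **Proof:** I pressed the peg with about 14.6–14.9 N for about 0.9 s. Allowing for hub friction, that is about 11–12 N sideways on the pawl. This figure is worked out from the wrist force, which I read only at the end of each move, so brief peaks would not show. I then let go.
- **Last checks:** After release, the handle's position in the wrist picture matched the fully home prediction within about 2 pixels. The jaws were well clear and the wrist force was back to noise. I did not touch the loose things. Of the four, I confirmed only the spanner in the last picture; the others were not in full view.

No check disagreed beyond 1–3 mm of camera error.

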